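# Change the wheel on the jeweller's polishing motor

### The job

Change the polishing wheel: lift the worn dark wheel off the motor's spindle and hang it on the empty peg of the wheel rack (above the red spot), then unhook the orange wheel from its peg and slide it onto the motor's spindle, fully home against the flange. Never lower, lay or drop a wheel to the bench, where it picks up grit, and leave the blue wheel, the wooden mandrel, the jar and the bar of polish where they are.

Things in the scene. Friction and masses are not known exactly. Their poses are not given: they have to be found in the camera images.
- rack: Fixed wooden wheel rack: foot 170 x 370 mm, 12 mm thick; upright board 350 mm wide, 18 mm thick, 156 mm high, its front face at x = +36 mm. Origin on the bench below the middle peg, where wheels hang; +x from the pegs' free ends to the board, +y along the row. Three equal steel pegs stand out from the board along -x at y = -120, 0, +120 mm.
- home_mark: Fixed red disc, 44 mm across, 3 mm thick, on the rack's foot straight below the one empty peg (which of the three varies), 36 mm in front of the board; the peg's axis runs 138 mm above this disc's underside. Origin: centre of its underside. Axes parallel to the rack's.
- peg1 (a point): Point on the middle peg's axis, 150 mm above the bench, straight above the rack's origin; axes as the rack's. Every peg is 10 mm thick and level, from the board (36 mm behind this point) to 39 mm in front of it; its last 8 mm turns up, the tip reaching 10 mm above the axis (5 mm above the peg's upper side). A wheel hangs with its middle 6 mm below the axis.
- motor: Fixed green bench polishing motor: body 86 mm thick, 165 mm long, its top 183 mm above the bench, its front at x = +52 mm, with a slim cone (56 to 26 mm) from there to the flange, leaving room for a finger behind the wheel. Origin on the bench below the middle of a seated wheel; the spindle points along -x, axis 140 mm above the bench.
- spindle_seat (a point): Centre of the front face of the spindle's flange (34 mm across), 140 mm above the bench; x into the motor, z up. In front of it the spindle is 14 mm thick for 35 mm, then tapers in 19 mm to a 7 mm tip; no upturned end. A seated wheel touches the flange with its back face; its middle hangs 10 mm in front of and 4 mm below this point.
- worn_wheel: Worn dark grey, nearly black, rigid polishing wheel, 100 mm across, 20 mm thick, with a plain 22 mm through bore and brass hub rings 36 mm across; about 0.2 kg. Origin: middle of the wheel; own x is its axis (it may end up turned about that axis). Starts hanging loosely on the motor's spindle, at most 4 mm from the flange.
- fresh_wheel: Orange polishing wheel, same sizes and axes as the worn one. Starts hanging on one of the rack's pegs, its middle 6 mm below the peg's axis and over x = 0 of the rack.
- spare_wheel: Blue polishing wheel, same sizes, hanging on the remaining peg. To be left alone.
- mandrel: Loose upright tapered wooden bracelet mandrel, 200 mm tall, 68 mm across its foot, 38 mm at the top, standing between rack and motor. Origin: centre of its underside. To be left alone.
- jar: Loose amber jar with white cap, 60 mm across, 70 mm tall, standing nearer the robot than rack and motor. Origin: centre of its underside. To be left alone.
- bar: Loose reddish-brown bar of polish, 50 x 120 x 40 mm high, lying nearest the robot. Origin: centre of its underside, own y along its length. To be left alone.
Not all that is in view belongs to the job. Of the things like the fresh_wheel, leave any that is pink; of the rest the smaller one is meant.

How it is judged:
By the outcome, as a careful person would: the job done as asked, in the order asked, and still so for the second after the job is handed in, with the robot touching nothing.
It also fails if it takes over 66 s, if anything falls off the work surface, if the arm or the gripper's body presses on something with over 40 N, if the wrist force passes 120 N, or if a joint passes its speed limit or range.

### The arm

A 7-joint arm with a two-finger parallel gripper is mounted at the origin on the work surface. World frame = base frame: x ahead of the robot, y to its left, z up, the work surface at z = 0. Lengths are in m, angles in rad, forces in N, time in s.
With the tool pointing down it reaches from about 0.425 to 0.925 m from the base axis. Payload 6.8 kg.
Tool frame: the origin (TCP) lies midway between the tips of the shut fingers; the grasp point (between the pads) lies 19 mm behind it; z points along the fingers, y is the line along which they close (so a half turn about z gives the same grasp; the last joint's range is limited). The gripper opens to 88 mm and grips with 3 to 60 N. Pads are 20 mm wide; open, the fingers measure 115 mm over their backs; the gripper's body (75 mm by 178 mm) begins 61 mm behind the grasp point.
Start: joints at [-1.365, 0.477, 0.022, 1.555, -0.011, 1.109, -0.083], TCP at [0.208, 0.642, 0.223] pointing down, gripper open.
Joint ranges: [-2.96, 2.96], [-0.34, 2.1], [-1.41, 1.46], [0.24, 2.44], [-1.37, 4.51], [0.17, 1.92], [-2.96, 2.96]. Speed limits (rad/s): [2.39, 2.39, 3.14, 3.14, 3.14, 3.14, 3.14].

### API

Orientations are given as a rotation vector (axis times angle).
In Python, from station import manip gives the robot as it stands. The module is installed in compiled form; this text tells all that it offers.
- The arm moves only by the shell command python3 -m jog 'ROWS' [FORCE]. ROWS is JSON, a list that holds one entry, the list of rows, each a list of 7 numbers: the shift along the tool's x, y, z each as a share of 400 mm, from -1 to 1, then the turn, a rotation vector about the tool's x, y, z each as a share of pi rad, from -1 to 1, then the opening, from 0 (shut) to 1 (fully open). In form: [[[x, y, z, rx, ry, rz, fingers], ...]]. A call has 1 to 10 rows; each row is the pose to reach, as a shift and turn from the pose commanded when the call began, along the tool's axes at that moment, turning the shorter way round; what a row does not reach only later rows make up. A row lasts 1/8 s, in which the tool goes at most 62.5 mm and 10.7 degrees, less where a joint would pass 70% of its speed; a pose out of reach is approached as far as the arm can. A call with a number of a shift or a turn outside -1 to 1 is refused whole. A call with a gripper value outside its range is refused whole. The fingers move at their own pace and stop on an object; FORCE is the grip in N (left out, the last holds). Time passes only in rows, so rows that repeat a pose let the fingers close. It gives the time, the measured TCP pose, the force, the opening and the grip force at its end, in the units of the state.
- manip.read_state(): the state, without advancing time (a new reading comes with each control period).
- manip.camera(name): name is "side" or "top"; returns a dict with "image" (420x560x3 uint8, blue, green, red), "fx", "fy", "cx", "cy" (pixels), "R" (3x3) and "t" (3): a world point X has camera coordinates R X + t. Camera axes: x right, y down, z forward; pixel columns grow to the right and rows downward; lengths in m; the calibration is good to about 2 mm. A picture is of the moment at which its call begins. There is no depth.
- manip.finish_job(): hands the job in; it is judged then, once.
The state is a dict: "clock": time; "q": joint angles; "qvel": joint speeds; "tau": joint torques, N m; "tool_pos": TCP position; "tool_rot": TCP orientation; "contact_force": force on the tool from outside, world axes, zero at the start; "torque": the same for the moment, N m; "gripper_width": finger opening in m; "grip_force": force on a finger pad.
Only numpy, scipy, OpenCV 4.12 (cv2) and the standard library are available. Lean on these libraries where they do the work, as an engineer would, in place of code of your own. Each camera call takes 0.05 s, during which the arm holds its last target. There are 200 camera calls.

## Working session

There is one attempt and no reset: what is moved stays moved. The work goes in short steps, Python scripts to look and compute and a shell command to move; the robot and the scene stay as the last step left them, time stands still between calls to the robot, and variables do not carry over. Pictures are saved under pics/ and viewed, at most 10 in all, crops included, and the job is handed in when it is done.

```bash
mkdir -p pics; python3 - <<'E'
from station import manip
import cv2, numpy as np
for n in ("side","top"):
    c=manip.camera(n); cv2.imwrite(f"pics/{n}0.png",c["image"])
    np.savez(f"{n}0.npz",**c)
    print(n,c["fx"],c["cx"],c["cy"],(-np.array(c["R"]).T@c["t"]).round(3),np.round(c["R"],3).tolist())
s=manip.read_state();print(s)
E
```

```text
side 401.56986673009106 282.61630227441526 208.41389616809127 [0.368 0.676 0.609] [[-0.969, -0.247, 0.02], [-0.161, 0.568, -0.807], [0.188, -0.785, -0.59]]
top 495.33125960933313 292.03384266265283 204.74421764135909 [ 0.337 -0.018  1.342] [[0.025, -1.0, -0.018], [-0.984, -0.021, -0.176], [0.176, 0.022, -0.984]]
{'clock': 0.1, 'q': array([-1.36510451,  0.47771008,  0.022373  ,  1.55628997, -0.01149589,
        1.10932866, -0.08311417]), 'qvel': array([-0.00275108,  0.00122863, -0.00106308, -0.00393229,  0.00068767,
        0.00037818,  0.00101617]), 'tau': array([ 4.22325160e-03, -5.84088528e+01,  1.53996371e+00, -2.73312968e+01,
       -5.42193046e-02,  1.30373056e-02,  4.48430933e-05]), 'tool_pos': array([0.20821746, 0.6415326 , 0.22181092]), 'tool_rot': array([-4.90893519e-01, -3.10288216e+00,  2.51804949e-03]), 'contact_force': array([ 0.26112433, -1.06804467, -0.13534633]), 'torque': array([-0.01687733, -0.05859298,  0.01931356]), 'grip_force': 0.0, 'gripper_width': 0.08773793847454563}
```

View pics/side0.png

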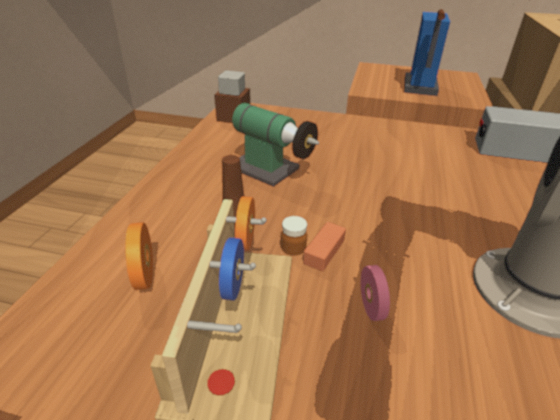

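View pics/top0.png

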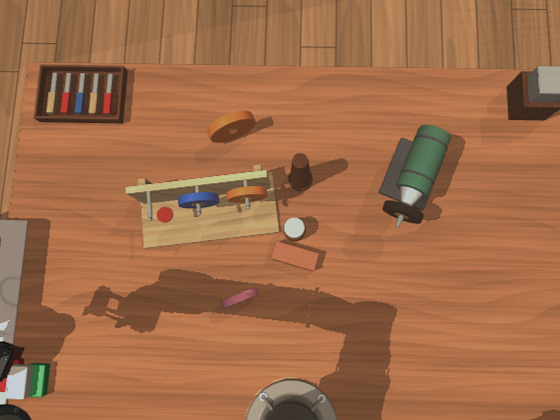

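The side view shows the red spot at (221,382) under the empty peg, blue on the middle peg, and orange at (245,222) on the far peg. The worn wheel is at (305,138). The large orange wheel at (140,255) and the pink one at (375,292) are decoys. The top view shows the red spot at (165,214), the worn wheel at (403,211), and the jar at (294,228). Next I'll enlarge it to measure.

```bash
python3 - <<'E'
import cv2, numpy as np
t=np.load("top0.npz")["image"]; s=np.load("side0.npz")["image"]
def crop(i,x0,y0,w,h,k): return cv2.resize(i[y0:y0+h,x0:x0+w],None,fx=k,fy=k,interpolation=cv2.INTER_CUBIC)
a=crop(t,120,160,200,120,4); b=crop(t,370,115,100,120,2.5); c=crop(s,225,95,110,90,3)
out=np.zeros((600,800,3),np.uint8); out[:480]=a
cv2.imwrite("pics/c1.png",a)
o=np.zeros((600,800,3),np.uint8)
o[:480,:400]=crop(t,370,115,100,120,4); o[:360,400:]=crop(s,230,90,100,90,4); 
cv2.imwrite("pics/c2.png",o[:480])
cv2.imwrite("pics/c3.png",crop(s,150,190,150,210,2.8))
E
```

```text
(no output)
```

View pics/c1.png

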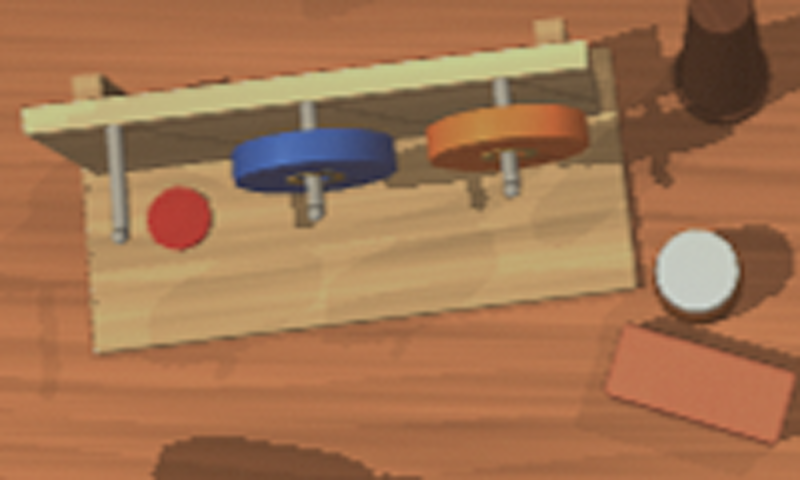

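View pics/c2.png

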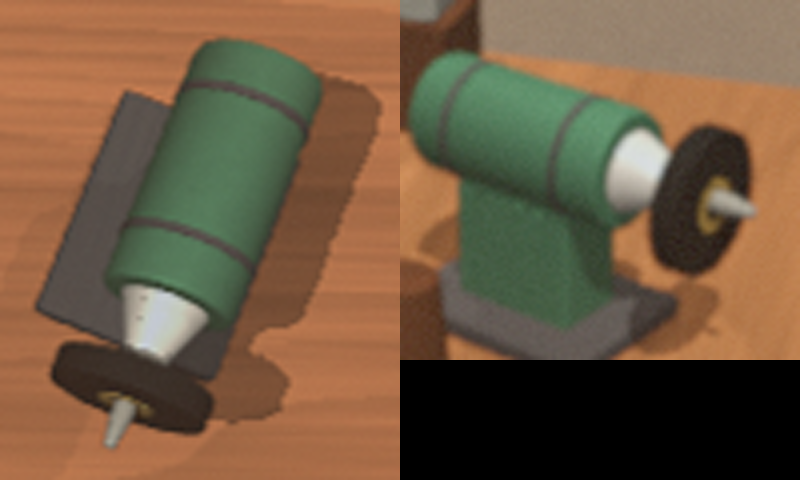

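View pics/c3.png

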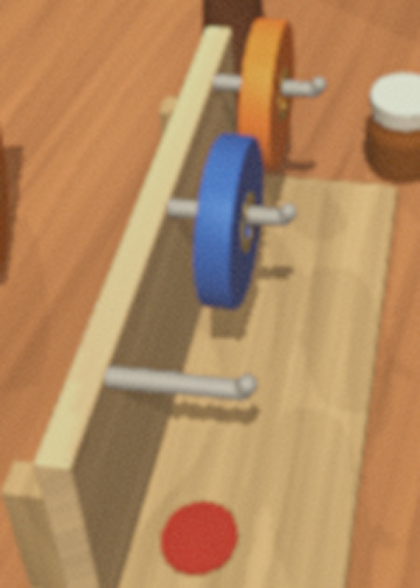

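The enlarged crops give me the peg tips, the foot corners, the spindle tip and the body edges. I'll triangulate these now.

```bash
cat > h.py <<'E'
import numpy as np, cv2
C={n:dict(np.load(f"{n}0.npz")) for n in("top","side")}
def ray(n,p):
    c=C[n]; d=c["R"].T@np.array([(p[0]-c["cx"])/c["fx"],(p[1]-c["cy"])/c["fy"],1])
    return -c["R"].T@c["t"], d/np.linalg.norm(d)
def onz(n,p,z): o,d=ray(n,p); return o+d*(z-o[2])/d[2]
def tri(pt,ps):
    (a,d),(b,e)=ray("top",pt),ray("side",ps)
    k=np.linalg.lstsq(np.c_[d,-e],b-a,rcond=None)[0]
    p,q=a+d*k[0],b+e*k[1]; return (p+q)/2,np.linalg.norm(p-q)
def un(u,v,k,x0,y0): return ((u+.5)/k-.5+x0,(v+.5)/k-.5+y0)
def mask(n,lo,hi,box):
    m=cv2.inRange(cv2.cvtColor(C[n]["image"],cv2.COLOR_BGR2HSV),lo,hi); z=np.zeros_like(m)
    x,y,w,h=box; z[y:y+h,x:x+w]=m[y:y+h,x:x+w]; return z
E
python3 - <<'E'
from h import *
np.set_printoptions(precision=4,suppress=True)
T=lambda u,v:un(u,v,4,120,160); S=lambda u,v:un(u,v,2.8,150,190); M=lambda u,v:un(u,v,4,370,115); N=lambda u,v:un(u-400,v,4,230,90)
tips=[]
for a,b in (((120,236),(247,385)),((315,213),(288,211)),((511,189),(319,86))):
    r=tri(T(*a),S(*b)); tips.append(onz("top",T(*a),.157)); print("tip",r,tips[-1],onz("side",S(*b),.157))
for a in ((95,353),(637,288)): print("foot",onz("top",T(*a),.012))
for a in ((28,133),(588,68)): print("board",onz("top",T(*a),.156),onz("top",T(*a),.168))
cs=[]
for n,box in(("top",(145,195,45,40)),("side",(190,355,60,50))):
    m=mask(n,(0,170,90),(6,255,255),box)|mask(n,(174,170,90),(180,255,255),box)
    mm=cv2.moments(m,True); p=(mm["m10"]/mm["m00"],mm["m01"]/mm["m00"]); print("red",n,p,mm["m00"],onz(n,p,.015))
print("spindle tip",tri(M(109,445),N(757,212)),onz("top",M(109,445),.14),onz("side",N(757,212),.14))
# motor axis yaw: silhouettes of the body in top, edges near mid-height z=.14
for a in ((190,55),(108,262),(321,80),(237,322)): print("body",onz("top",M(*a),.14))
for n,box in(("top",(380,190,50,40)),("side",(285,110,35,60))):
    m=mask(n,(0,0,0),(180,255,58),box); cs=max(cv2.findContours(m,0,1)[0],key=cv2.contourArea)
    print("worn",n,cv2.minAreaRect(cs),cv2.fitEllipse(cs))
for n,box in(("top",(220,180,55,25)),("side",(233,192,25,60))):
    m=mask(n,(5,180,120),(16,255,255),box); cs=max(cv2.findContours(m,0,1)[0],key=cv2.contourArea)
    print("fresh",n,cv2.minAreaRect(cs),cv2.boundingRect(cs))
E
```

```text
tip (array([0.5053, 0.3541, 0.1555]), np.float64(0.003239108972931042)) [0.5067 0.354  0.157 ] [0.5032 0.3552 0.157 ]
tip (array([0.5221, 0.2357, 0.1568]), np.float64(0.002747848743139853)) [0.5234 0.2359 0.157 ] [0.5206 0.2359 0.157 ]
tip (array([0.5393, 0.1171, 0.1548]), np.float64(0.0037543644488733773)) [0.5408 0.1172 0.157 ] [0.5366 0.12   0.157 ]
foot [0.4473 0.4104 0.012 ]
foot [0.4998 0.0457 0.012 ]
board [0.5694 0.416  0.156 ] [0.5671 0.4116 0.168 ]
board [0.6175 0.073  0.156 ] [0.6147 0.0721 0.168 ]
red top (164.26857142857142, 214.26857142857142) 175.0 [0.5399 0.3594 0.015 ]
red side (220.583984375, 381.76171875) 512.0 [0.5373 0.3594 0.015 ]
spindle tip (array([ 0.5016, -0.2477,  0.1414]), np.float64(0.005956884758015768)) [ 0.5048 -0.2478  0.14  ] [ 0.4989 -0.2499  0.14  ]
body [ 0.7541 -0.3017  0.14  ]
body [ 0.6191 -0.2485  0.14  ]
body [ 0.7392 -0.3833  0.14  ]
body [ 0.5829 -0.3272  0.14  ]
worn top ((402.550537109375, 211.7808837890625), (40.249855041503906, 15.965025901794434), 12.994616508483887) ((403.3928527832031, 211.36891174316406), (15.528036117553711, 38.978172302246094), 108.04141235351562)
worn side ((304.3500061035156, 139.45001220703125), (20.55480194091797, 35.417503356933594), 18.434947967529297) ((304.5240478515625, 139.5437469482422), (19.6807804107666, 35.110023498535156), 19.175657272338867)
fresh top ((258.0, 193.0), (0.0, 0.0), 0.0) (258, 193, 1, 1)
fresh side ((244.1310577392578, 221.92758178710938), (17.854778289794922, 51.488197326660156), 4.763641834259033) (235, 196, 20, 53)
```

```bash
cat > g.py <<'E'
import sys, numpy as np
from scipy.spatial.transform import Rotation as Ro
from station import manip
# usage: g.py x y z yawdeg  -> shares from the present pose
def go(x,y,z,yaw):
    s=manip.read_state(); R=Ro.from_rotvec(s["tool_rot"]); a=np.radians(yaw)
    Y=np.array([np.cos(a),np.sin(a),0]);Z=np.array([0,0,-1.]);T=Ro.from_matrix(np.c_[np.cross(Y,Z),Y,Z])
    d=R.inv().apply(np.array([x,y,z])-s["tool_pos"])/.4; r=(R.inv()*T).as_rotvec()/np.pi
    print(np.round(np.r_[d,r],4).tolist(), "dist",np.linalg.norm(d*.4).round(4))
v=list(map(float,sys.argv[1:]))
for i in range(0,len(v),4): go(*v[i:i+4])
E
python3 - <<'E'
from h import *
np.set_printoptions(precision=4,suppress=True)
a,b=(403.39,211.37),(304.52,139.54)
print(tri(a,b),onz("top",a,.136),onz("side",b,.136))
m=mask("top",(5,150,100),(18,255,255),(224,180,46,30)); c=max(cv2.findContours(m,0,1)[0],key=cv2.contourArea);print(cv2.boundingRect(c))
M=lambda u,v:un(u,v,4,370,115)
# rim top points of the worn wheel, both faces, at its left/right ends, z=.136
for p in ((52,360),(66,343),(205,432),(213,405)): print(onz("top",M(*p),.136))
E
python3 g.py .45 .35 .30 30
```

```text
(array([ 0.5405, -0.265 ,  0.1358]), np.float64(0.002265583097841209)) [ 0.5417 -0.2649  0.136 ] [ 0.5393 -0.2645  0.136 ]
(227, 186, 40, 17)
[ 0.5574 -0.2142  0.136 ]
[ 0.5682 -0.2229  0.136 ]
[ 0.5147 -0.3071  0.136 ]
[ 0.5315 -0.3123  0.136 ]
[-0.7999, -0.507, -0.1946, -0.0005, 0.0002, 0.2334] dist 0.3867
```

```bash
python3 -m jog '[[[-0.8,-0.507,-0.195,0,0,0.233,0.36],[-0.8,-0.507,-0.195,0,0,0.233,0.36],[-0.8,-0.507,-0.195,0,0,0.233,0.36],[-0.8,-0.507,-0.195,0,0,0.233,0.36],[-0.8,-0.507,-0.195,0,0,0.233,0.36],[-0.8,-0.507,-0.195,0,0,0.233,0.36],[-0.8,-0.507,-0.195,0,0,0.233,0.36],[-0.8,-0.507,-0.195,0,0,0.233,0.36]]]' 35; python3 g.py .5405 -.265 .25 -21.7
```

```text
clock: 1.1
tool_pos: [0.4502, 0.3501, 0.3005]
tool_rot: [-1.571, -2.72, 0.0]
contact_force: [-1.5, 0.2, -0.3]
gripper_width: 0.0316
grip_force: 0.0
[-1.4445, -0.5733, 0.126, -0.0001, -0.0, 0.2872] dist 0.6237
```

```bash
python3 -m jog '[[[-0.9,-0.357,0.04,0,0,0.18,0.36],[-0.9,-0.357,0.04,0,0,0.18,0.36],[-0.9,-0.357,0.04,0,0,0.18,0.36],[-0.9,-0.357,0.04,0,0,0.18,0.36],[-0.9,-0.357,0.04,0,0,0.18,0.36],[-0.9,-0.357,0.04,0,0,0.18,0.36],[-0.9,-0.357,0.04,0,0,0.18,0.36]]]'; python3 g.py .5405 -.265 .25 -21.7
```

```text
clock: 1.98
tool_pos: [0.5067, -0.0348, 0.2842]
tool_rot: [2.269, 2.172, -0.002]
contact_force: [0.4, -0.2, -0.7]
gripper_width: 0.0315
grip_force: 0.0
[-0.5712, 0.1095, 0.0859, -0.0002, 0.0003, 0.1067] dist 0.2352
```

```bash
python3 -m jog '[[[-0.571,0.11,0.086,0,0,0.107,0.36],[-0.571,0.11,0.086,0,0,0.107,0.36],[-0.571,0.11,0.086,0,0,0.107,0.36],[-0.571,0.11,0.086,0,0,0.107,0.36],[-0.571,0.11,0.086,0,0,0.107,0.36],[-0.571,0.11,0.086,0,0,0.107,0.36]]]'; python3 - <<'E'
from station import manip
import cv2,numpy as np
i=[]
for n,b in(("top",(350,110,110,130)),("side",(225,50,110,130))):
    c=manip.camera(n); np.savez(f"{n}1.npz",**c); x,y,w,h=b; i.append(cv2.resize(c["image"][y:y+h,x:x+w],None,fx=3.6,fy=3.6,interpolation=2))
cv2.imwrite("pics/d1.png",np.hstack(i))
E
python3 g.py .5405 -.265 .161 -21.7
```

```text
clock: 2.72
tool_pos: [0.5427, -0.2597, 0.2493]
tool_rot: [-2.593, -1.77, 0.0]
contact_force: [0.1, -0.2, -0.0]
gripper_width: 0.0314
grip_force: 0.0
[-0.0149, -0.0001, 0.2223, -0.0002, -0.0004, 0.002] dist 0.0891
```

View pics/d1.png

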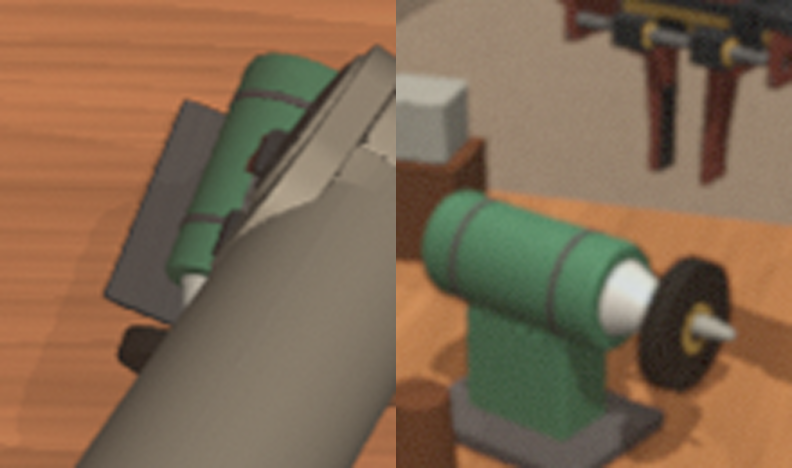

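The side view shows the two fingers (crop ~(660,165) and (712,180)) above the wheel at (685,325) and aligned with its axis. I'll descend and grip.

```bash
python3 -m jog '[[[-0.015,0,0.05,0,0,0.002,0.36],[-0.015,0,0.15,0,0,0.002,0.36],[-0.015,0,0.22,0,0,0.002,0.36],[-0.015,0,0.222,0,0,0.002,0.36],[-0.015,0,0.222,0,0,0.002,0.15],[-0.015,0,0.222,0,0,0.002,0.15],[-0.015,0,0.222,0,0,0.002,0.15],[-0.015,0,0.222,0,0,0.002,0.15]]]' 35; python3 g.py .5405 -.265 .165 -21.7
```

```text
clock: 3.82
tool_pos: [0.5397, -0.2683, 0.1618]
tool_rot: [2.603, 1.758, 0.001]
contact_force: [-0.0, -0.7, 0.5]
gripper_width: 0.0132
grip_force: 0.0
[0.0084, -0.0012, -0.0079, 0.0002, -0.0001, -0.0013] dist 0.0047
```

```bash
python3 - <<'E'
from station import manip
import cv2,numpy as np
i=[]
for n,b in(("top",(350,110,110,130)),("side",(225,70,110,130))):
    c=manip.camera(n); np.savez(f"{n}2.npz",**c); x,y,w,h=b; i.append(cv2.resize(c["image"][y:y+h,x:x+w],None,fx=3.6,fy=3.6,interpolation=2))
cv2.imwrite("pics/d2.png",np.hstack(i)); print(manip.read_state()["gripper_width"])
E
```

```text
0.013070551755796021
```

View pics/d2.png

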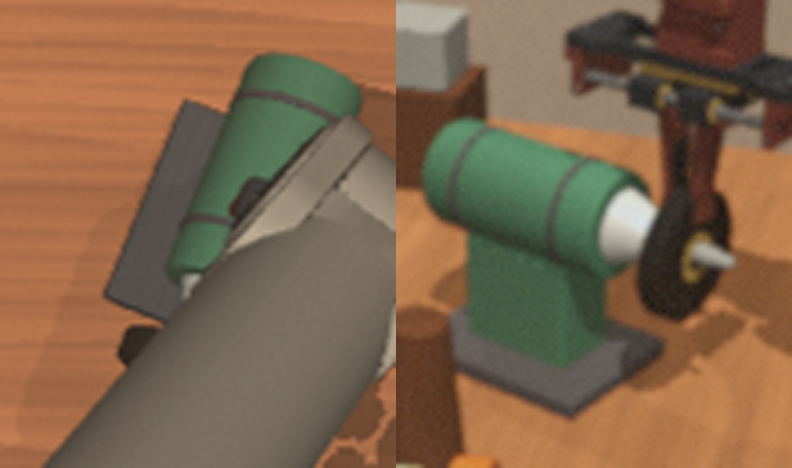

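The fingers straddle the rim at crop (700,200), but the opening has just reached the commanded 13 mm. I'll command them fully shut and see where they stop.

```bash
python3 -m jog '[[[0,0,0,0,0,0,0],[0,0,0,0,0,0,0],[0,0,0,0,0,0,0],[0,0,0,0,0,0,0]]]' 35
```

```text
clock: 4.42
tool_pos: [0.5397, -0.2684, 0.1616]
tool_rot: [2.603, 1.758, 0.0]
contact_force: [-0.1, 0.2, 1.8]
gripper_width: 0.0101
grip_force: 35.0
```

```bash
python3 -m jog '[[[0,0,-0.005,0,0,0,0],[0,0,-0.01,0,0,0,0],[0,0,-0.01,0,0,0,0],[0,0,-0.01,0,0,0,0]]]' 40;  python3 -m jog '[[[0,-0.02,0,0,0,0,0],[0,-0.05,0,0,0,0,0],[0,-0.05,0,0,0,0,0]]]' ; python3 - <<'E'
from station import manip
import cv2,numpy as np
i=[]
for n,b in(("side",(225,70,110,130)),):
    c=manip.camera(n); np.savez(f"{n}3.npz",**c); x,y,w,h=b; i.append(cv2.resize(c["image"][y:y+h,x:x+w],None,fx=4.5,fy=4.5,interpolation=2))
cv2.imwrite("pics/d3.png",np.hstack(i)); print(manip.read_state()["gripper_width"])
E
```

```text
clock: 4.92
tool_pos: [0.5394, -0.2682, 0.1653]
tool_rot: [-2.603, -1.758, 0.0]
contact_force: [-0.2, -0.3, -1.6]
gripper_width: 0.0096
grip_force: 40.0
clock: 5.3
tool_pos: [0.5196, -0.2604, 0.1654]
tool_rot: [-2.603, -1.757, 0.0]
contact_force: [-0.1, -0.1, -1.3]
gripper_width: 0.0098
grip_force: 40.0
0.009583546609483304
```

View pics/d3.png

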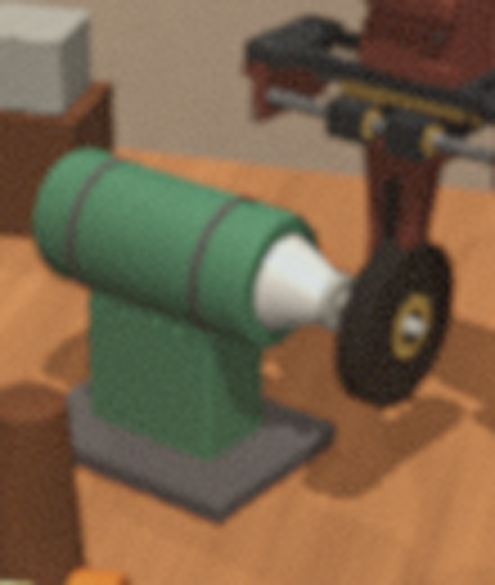

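The wheel moved with the tool, but I can't see the front finger. I'll take a tighter crop and measure where the wheel is.

```bash
python3 - <<'E'
from h import *
np.set_printoptions(precision=4,suppress=True)
print(onz("side",(312.6,141.4),.140), onz("side",(304.52,139.54),.136))
a=np.load("side2.npz")["image"][95:170,285:345]; b=np.load("side3.npz")["image"][95:170,285:345]
k=lambda i:cv2.convertScaleAbs(cv2.resize(i,None,fx=6.5,fy=6.5,interpolation=2),alpha=2.2,beta=10)
cv2.imwrite("pics/d4.png",np.hstack([k(a),k(b)]))
E
```

```text
[ 0.5157 -0.2521  0.14  ] [ 0.5393 -0.2645  0.136 ]
```

View pics/d4.png

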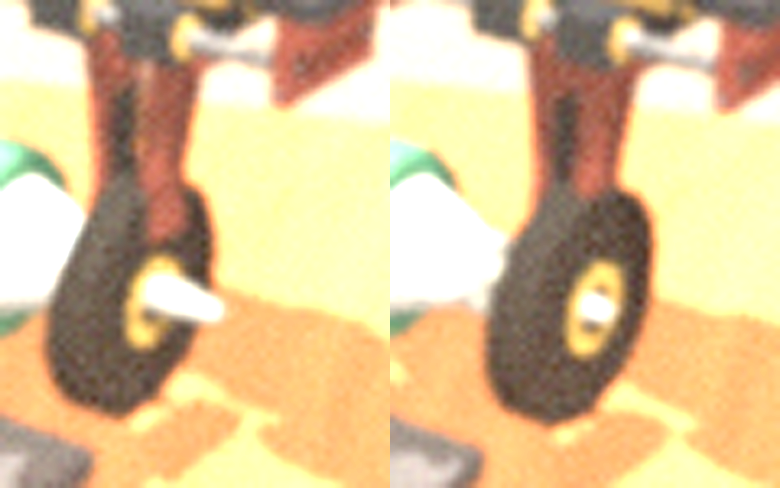

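```bash
python3 - <<'E'
import numpy as np,cv2
for f,x0 in(("side2",292),("side3",300)):
    i=cv2.GaussianBlur(np.load(f+".npz")["image"],(3,3),0)[112:165,x0:x0+34]; h=cv2.cvtColor(i,cv2.COLOR_BGR2HSV)
    print(f,np.load(f+".npz")["image"].shape)
    for r,(a,b) in enumerate(zip(h,i)):
        print(112+r,"".join('#' if p[2]<62 and p[1]<120 else 'R' if (p[0]<8 or p[0]>172) and p[1]>110 and p[2]<130 else 'd' if p[2]<62 else 'Y' if 15<p[0]<30 and p[1]>90 and p[2]<190 else 'w' if p[1]<60 else '.' for p in a))
E
```

```text
side2 (420, 560, 3)
112 ........RR####...RRRR.............
113 ........RR####...RRRR.............
114 ........RR####....RRR.............
115 .........R####..RRRRR.............
116 .........R###d...RRRR.............
117 .........R###....RRRR.............
118 Y.........####..RRRR..............
119 Y.........####.RRRRR..............
120 .Y.......R####.RRRRR..............
121 w.Y.....RR####.RRRRR..............
122 wwY......R####RRRRRR..............
123 ww........####.RRRRR..............
124 www.......####.RRRRR..............
125 www......######.RRRRRd#...........
126 wwww.....######.RRRRRR#d..........
127 wwwww...########RRRRR.##..........
128 wwwwww..########RRRRRR##..........
129 wwwwwww########.RRRRRR##d.........
130 wwwwwww########.RRRRR###d.........
131 wwwwww##########.RRd#####.........
132 wwwwww##########ddd#####d.........
133 wwwww###########dd######d.........
134 wwwww###########YYYY####d.........
135 wwww###########YYYYYY###d.........
136 wwww##########YYYYYYYY##d.........
137 www##########YYYY.....##d.........
138 www##########YYY.wwwwwww..........
139 ww##########YYY.wwwwwww
[... 2373 characters left out ...]
47 .##########dYYYYYYY###............
148 .###########YYYYYY###d............
149 .###########.YYYYd###.............
150 d############dY.#####.............
151 .###################..............
152 .##################...............
153 .d################................
154 .d###############.................
155 ..d##############.................
156 ...d############..................
157 ....d##########...................
158 ......dd#####.....................
159 ..................................
160 ..................................
161 ..................................
162 ..................................
163 ..................................
164 ..................................
```

The fingers sink slightly into the rim, and the wheel moves rigidly with the tool and shows its weight (about 1.5 N). So it is held, and I'll pull it the rest of the way off.

```bash
python3 -m jog '[[[0,-0.05,0,0,0,0,0],[0,-0.1,0,0,0,0,0],[0,-0.15,0,0,0,0,0],[0,-0.15,0,0,0,0,0],[0,-0.15,0,0,0,0,0]]]' ; cat > hub.py <<'E'
# brass hub ring and wheel outline seen by the side camera, near a given pixel
import sys; from h import *; from station import manip
np.set_printoptions(precision=4,suppress=True)
x,y,r=map(int,sys.argv[1:4]); c=manip.camera("side"); np.savez("now.npz",**c); C["side"]=c
i=cv2.GaussianBlur(c["image"],(3,3),0); h=cv2.cvtColor(i,cv2.COLOR_BGR2HSV)[y-r:y+r,x-r:x+r]
for p0,row in enumerate(h): print(y-r+p0,"".join('#' if p[2]<62 and p[1]<120 else 'R' if (p[0]<8 or p[0]>172) and p[1]>110 and p[2]<130 else 'd' if p[2]<62 else 'Y' if 15<p[0]<30 and p[1]>90 and p[2]<190 else 'w' if p[1]<60 else '.' for p in row))
E
python3 hub.py 333 140 26
```

```text
clock: 5.98
tool_pos: [0.4664, -0.2386, 0.1658]
tool_rot: [2.602, 1.758, 0.001]
contact_force: [0.8, 0.1, -1.9]
gripper_width: 0.0098
grip_force: 40.0
114 .....................RRRRRR.RRRRRR..................
115 .....................RRRdd#dRRRRRR.................R
116 ....................RRRd###dRRRRRR..................
117 .....................RR####dRRRRRR..................
118 .....................RR####dRRRRRR..................
119 ......................d####RRRRRR...................
120 .....................Rd####RRRRRR...................
121 .....................RR####.RRRRR...................
122 .....................RR###dRRRRRR...................
123 .....................R####dRRRRRR...................
124 .....................RR###RRRRRR....................
125 .....................RR###dRRRRR....................
126 .....................RR##dRRRRRR....................
127 .....................RR##dRRRRR.....................
128 .....................RR###RRRRR.....................
129 .....................R.###RRRRRR....................
130 .....................R.###.RRRRdd
[... 1314 characters left out ...]
................
154 .............###########YYYYYYY##...................
155 .............###########YYYYYY##d...................
156 .............############YYYYd##....................
157 .............##############d###d....................
158 .............##################.....................
159 .............#################......................
160 .............d#d#############d......................
161 .............dd##############.......................
162 ..............d#############........................
163 ..............dd############........................
164 ................dd#########.........................
165 ..................dd#####...........................
```

```bash
python3 - <<'E'
from h import *
np.set_printoptions(precision=4,suppress=True)
a=np.radians(-21.7); X=np.array([np.cos(a),np.sin(a),0]); Y=np.array([-np.sin(a),np.cos(a),0])
def cen(f,x0,y0,w,hh):
    i=cv2.GaussianBlur(np.load(f+".npz")["image"],(3,3),0)[y0:y0+hh,x0:x0+w]; h=cv2.cvtColor(i,cv2.COLOR_BGR2HSV)
    m=cv2.inRange(h,(16,91,0),(29,255,189)); c=np.vstack(cv2.findContours(m,0,1)[0]); e=cv2.fitEllipse(cv2.convexHull(c)); return (e[0][0]+x0,e[0][1]+y0),e
for f,b,t in(("side2",(302,132,14,18),(.5397,-.2683,.1618)),("side3",(310,133,13,19),(.5196,-.2604,.1654)),("now",(328,139,16,20),(.4664,-.2386,.1658))):
    p,e=cen(f,*b); o,d=ray("side",p); t=np.array(t)
    for off in(-.010,-.014):
        k=((t-o)@X+off)/(d@X); q=o+d*k; print(f,np.round(p,2),off,"lat",(q-t)@Y,"dz",q[2]-t[2])
E
```

```text
side2 [307.42 141.57] -0.01 lat 0.0017291645011670823 dz -0.029763313431472982
side2 [307.42 141.57] -0.014 lat 0.008240709405097139 dz -0.025934727433634952
side3 [315.79 141.68] -0.01 lat -0.0043975282071350525 dz -0.029405547690384615
side3 [315.79 141.68] -0.014 lat 0.0024608568997811888 dz -0.025436857301429916
now [335.06 148.65] -0.01 lat -0.005217034588578341 dz -0.03140346257898424
now [335.06 148.65] -0.014 lat 0.0025831000161515155 dz -0.026875882894576042
```

```bash
python3 g.py .475 .06 .28 -6
```

```text
[0.7007, -0.2584, -0.2862, 0.0004, 0.0001, -0.0884] dist 0.3199
```

```bash
python3 -m jog '[[[0.05,-0.1,-0.15,0,0,0,0],[0.2,-0.2,-0.286,0,0,-0.03,0],[0.35,-0.258,-0.286,0,0,-0.06,0],[0.5,-0.258,-0.286,0,0,-0.088,0],[0.65,-0.258,-0.286,0,0,-0.088,0],[0.7,-0.258,-0.286,0,0,-0.088,0],[0.7,-0.258,-0.286,0,0,-0.088,0]]]'; python3 g.py .459 .345 .26 8.1
```

```text
clock: 6.9
tool_pos: [0.4756, 0.0639, 0.2799]
tool_rot: [2.329, 2.107, 0.0]
contact_force: [0.3, -1.1, -2.3]
gripper_width: 0.0101
grip_force: 40.0
[0.695, -0.1117, 0.0493, 0.0003, 0.0002, -0.0769] dist 0.2822
```

```bash
python3 -m jog '[[[0.15,-0.05,0,0,0,-0.03,0],[0.3,-0.112,0.02,0,0,-0.06,0],[0.45,-0.112,0.049,0,0,-0.077,0],[0.6,-0.112,0.049,0,0,-0.077,0],[0.68,-0.112,0.049,0,0,-0.077,0],[0.695,-0.112,0.049,0,0,-0.077,0],[0.695,-0.112,0.049,0,0,-0.077,0]]]'; python3 g.py .4602 .3452 .1785 8.1
```

```text
clock: 7.78
tool_pos: [0.4598, 0.3396, 0.2601]
tool_rot: [2.067, 2.364, -0.001]
contact_force: [0.0, -0.9, -1.2]
gripper_width: 0.0096
grip_force: 40.0
[0.0141, 0.0028, 0.2039, -0.0001, 0.0004, -0.0024] dist 0.0818
```

```bash
python3 -m jog '[[[0.014,0.003,0.08,0,0,-0.002,0],[0.014,0.003,0.18,0,0,-0.002,0],[0.014,0.003,0.204,0,0,-0.002,0],[0.014,0.003,0.204,0,0,-0.002,0],[0.014,0.003,0.204,0,0,-0.002,0]]]'; python3 - <<'E'
from h import *
from station import manip
c=manip.camera("side"); np.savez("side5.npz",**c); t=manip.camera("top"); np.savez("top5.npz",**t)
s=manip.read_state(); print(s["tool_pos"])
p=c["R"]@s["tool_pos"]+c["t"]; u=c["fx"]*p[0]/p[2]+c["cx"]; v=c["fy"]*p[1]/p[2]+c["cy"]; print(u,v)
a=cv2.resize(c["image"][int(v)-70:int(v)+90,int(u)-100:int(u)+80],None,fx=2.7,fy=2.7)[:430]
p=t["R"]@s["tool_pos"]+t["t"]; u=t["fx"]*p[0]/p[2]+t["cx"]; v=t["fy"]*p[1]/p[2]+t["cy"]; print(u,v)
b=cv2.resize(t["image"][int(v)-50:int(v)+40,int(u)-35:int(u)+35],None,fx=4.4,fy=4.4)
o=np.zeros((430,800,3),np.uint8); o[:a.shape[0],:a.shape[1]]=a; o[:b.shape[0],486:486+b.shape[1]]=b[:430]
cv2.imwrite("pics/d5.png",o)
E
```

```text
clock: 8.4
tool_pos: [0.4607, 0.3469, 0.1804]
tool_rot: [2.059, 2.372, 0.004]
contact_force: [0.1, 0.2, -1.5]
gripper_width: 0.01
grip_force: 40.0
[0.46045266 0.34716371 0.18015849]
269.8468823954084 318.24100102195575
148.08540623934923 236.53442571670465
```

View pics/d5.png

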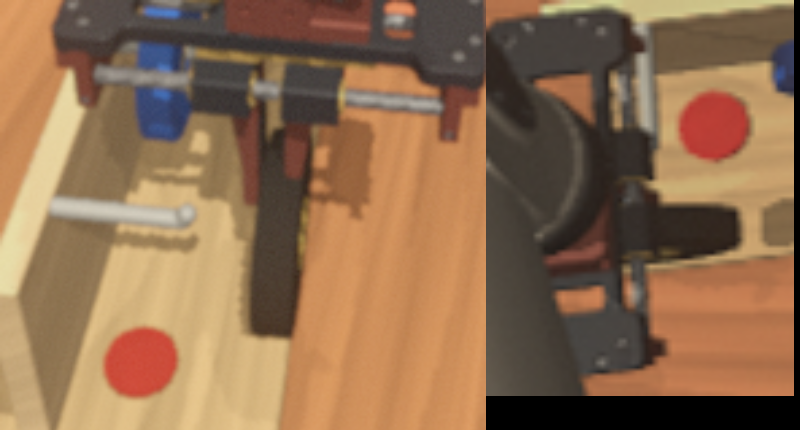

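The side view shows the worn wheel upright between the fingers at crop (278,235), ahead of the peg tip at (187,214). I'll check its centre height against the peg numerically.

```bash
python3 - <<'E'
from h import *
from station import manip
np.set_printoptions(precision=4,suppress=True)
c=np.load("side5.npz")["image"]; C["side"]=dict(np.load("side5.npz"))
m=cv2.inRange(cv2.cvtColor(c,cv2.COLOR_BGR2HSV),(0,0,0),(180,255,75)); m[:300]=0; m[:,:255]=0; m[380:]=0;m[:,300:]=0
k=max(cv2.findContours(m,0,1)[0],key=cv2.contourArea); x,y,w,h=cv2.boundingRect(k); print(x,y,w,h)
a=np.radians(8.1);X=np.array([np.cos(a),np.sin(a),0]);Y=np.array([-np.sin(a),np.cos(a),0]); t=manip.read_state()["tool_pos"]
# project predicted wheel rim (cylinder) for given dz, offset; compare bottom row and left/right columns
th=np.linspace(0,2*np.pi,200)
for off in(0,-.004):
  for dz in(-.024,-.026,-.028):
    P=np.vstack([t+X*(off+e)+.003*Y+np.array([0,0,dz])+.05*(np.cos(th)[:,None]*Y+np.sin(th)[:,None]*np.array([0,0,1])) for e in(-.01,.01)])
    q=P@C["side"]["R"].T+C["side"]["t"]; u=C["side"]["fx"]*q[:,0]/q[:,2]+C["side"]["cx"]; v=C["side"]["fy"]*q[:,1]/q[:,2]+C["side"]["cy"]
    print(off,dz,u.min(),u.max(),v.min(),v.max())
for r in range(300,378,6): print(r,np.flatnonzero(m[r])[[0,-1]] if m[r].any() else None)
T=lambda u,v:un(u,v,2.8,150,190)
print((red:=np.array([.5386,.3594,0])), (np.r_[t[:2],0]-red)@X,(np.r_[t[:2],0]-red)@Y,t)
E
```

```text
263 300 21 72
0 -0.024 256.1498791625758 281.10485485181886 293.0391982150736 372.2632697153458
0 -0.026 256.1809712862904 281.08065121022264 294.0317318138278 373.1322566700481
0 -0.028 256.2119165833192 281.0565465066049 295.0200292735418 373.99924399403994
-0.004 -0.024 259.33966355497415 283.886297356199 293.31864691816975 372.6045370745319
-0.004 -0.026 259.36318353666906 283.8562628738837 294.31112953325413 373.47371265440756
-0.004 -0.028 259.38659255671496 283.82635171478523 295.29937389755 374.34093227743256
300 [265 283]
306 [265 283]
312 [265 283]
318 [266 282]
324 [266 280]
330 [265 279]
336 [265 278]
342 [264 278]
348 [264 279]
354 [263 278]
360 [263 277]
366 [263 276]
372 None
[0.5386 0.3594 0.    ] -0.07909182188075385 -0.0011031639783091254 [0.4605 0.3472 0.1802]
```

```bash
python3 -m jog '[[[0,0,0.006,0,0,0,0],[0,0.04,0.006,0,0,0,0],[0,0.07,0.006,0,0,0,0],[0,0.1,0.006,0,0,0,0],[0,0.12,0.006,0,0,0,0],[0,0.12,0.006,0,0,0,0]]]'; python3 g.py .5396 .357 .178 8.1
```

```text
clock: 9.25
tool_pos: [0.5078, 0.3534, 0.176]
tool_rot: [2.059, 2.372, -0.0]
contact_force: [0.2, -0.1, -1.1]
gripper_width: 0.0099
grip_force: 40.0
[-0.0022, 0.0799, -0.0049, 0.0, 0.0001, -0.0001] dist 0.032
```

```bash
python3 -m jog '[[[0,0.02,-0.002,0,0,0,0],[0,0.045,-0.002,0,0,0,0],[0,0.07,-0.002,0,0,0,0],[0,0.08,-0.002,0,0,0,0],[0,0.08,-0.002,0,0,0,0]]]'; python3 -m jog '[[[0,0,0.01,0,0,0,0],[0,0,0.018,0,0,0,0],[0,0,0.018,0,0,0,0]]]'
```

```text
clock: 9.88
tool_pos: [0.5391, 0.358, 0.1769]
tool_rot: [2.059, 2.373, -0.0]
contact_force: [0.2, -0.6, -2.1]
gripper_width: 0.0098
grip_force: 40.0
clock: 10.25
tool_pos: [0.5386, 0.3581, 0.1707]
tool_rot: [-2.058, -2.373, -0.0]
contact_force: [-1.9, -1.9, 4.8]
gripper_width: 0.0099
grip_force: 40.0
```

```bash
python3 -m jog '[[[0,0,0,0,0,0,0.2],[0,0,0,0,0,0,0.36],[0,0,0,0,0,0,0.36],[0,0,0,0,0,0,0.36],[0,0,-0.05,0,0,0,0.36],[0,0,-0.15,0,0,0,0.36],[0,0,-0.25,0,0,0,0.36],[0,0,-0.25,0,0,0,0.36]]]'; python3 g.py .5724 .1218 .27 8.1;  python3 - <<'E'
from h import *
from station import manip
np.set_printoptions(precision=4,suppress=True)
c=manip.camera("side"); np.savez("side6.npz",**c); C["side"]=c
m=cv2.inRange(cv2.cvtColor(c["image"],cv2.COLOR_BGR2HSV),(0,0,0),(180,255,62)); m[:275]=0; m[:,:170]=0; m[380:]=0;m[:,280:]=0
for k in sorted(cv2.findContours(m,0,1)[0],key=cv2.contourArea)[-3:]: print(cv2.contourArea(k),cv2.boundingRect(k),cv2.fitEllipse(k))
p=np.array([.5386,.3594,.144]);q=c["R"]@p+c["t"];print(c["fx"]*q[0]/q[2]+c["cx"],c["fy"]*q[1]/q[2]+c["cy"])
E
```

```text
clock: 11.25
tool_pos: [0.541, 0.359, 0.2752]
tool_rot: [2.058, 2.372, 0.013]
contact_force: [-0.0, -0.3, -0.3]
gripper_width: 0.0314
grip_force: 0.0
[-0.5983, -0.0058, 0.0103, 0.0022, -0.0014, -0.0] dist 0.2393
0.5 (226, 309, 5, 6) ((228.3344268798828, 311.7478332519531), (4.198318958282471, 5.526963233947754), 13.036425590515137)
3.0 (221, 314, 4, 4) ((222.5040283203125, 315.7677917480469), (2.7968649864196777, 3.7424840927124023), 26.53189468383789)
19.0 (223, 295, 8, 18) ((226.6824951171875, 304.05316162109375), (6.142350673675537, 16.023466110229492), 11.645100593566895)
213.00959404228132 330.00534932045366
```

```bash
python3 - <<'E'
from h import *
c=np.load("side6.npz"); h=cv2.cvtColor(cv2.GaussianBlur(c["image"],(3,3),0),cv2.COLOR_BGR2HSV)
for v in range(270,385,3): print(v,"".join('#' if p[2]<85 and p[1]<130 else 'd' if p[2]<85 else 'r' if (p[0]<6 or p[0]>174) and p[1]>170 else 'w' if p[1]<60 else '.' for p in h[v,180:262]))
E
```

```text
270 .......................................w...............wwwwwwwww..................
273 ......................................ww...............wwwwwwww...................
276 ......................................w................w...w#w....................
279 ......................................w.................wwwwww....................
282 ......................................w.....................w.....................
285 ......................................w....................ww.....................
288 ......................................ww...................w......................
291 .......................................w..................w.......................
294 ...................................#############.........w........................
297 .................................##################.....w.........................
300 ...............................#####################ww............................
303 ..............................#####################...............................
306 .............................#######################
[... 1592 characters left out ...]
....
363 ........................##################........................................
366 ................................########..........................................
369 ..................................................................................
372 ...................................rrrrrrrrrrrrrrr................................
375 ...............................rrrrrrrrrrrrrrrrrrrrr..............................
378 ..............................rrrrrrrrrrrrrrrrrrrrrrrr............................
381 .............................rrrrrrrrrrrrrrrrrrrrrrrrr............................
384 .............................rrrrrrrrrrrrrrrrrrrrrrrr.............................
```

The worn wheel hangs on the peg: the peg shows on both sides of it and through its bore. Next I'll move over the orange wheel.

```bash
python3 -m jog '[[[-0.598,-0.006,0.01,0,0,0,0.36],[-0.598,-0.006,0.01,0,0,0,0.36],[-0.598,-0.006,0.01,0,0,0,0.36],[-0.598,-0.006,0.01,0,0,0,0.36],[-0.598,-0.006,0.01,0,0,0,0.36],[-0.598,-0.006,0.01,0,0,0,0.36],[-0.598,-0.006,0.01,0,0,0,0.36]]]'; python3 g.py .5724 .1218 .169 8.1;  python3 - <<'E'
from h import *
m=mask("side",(5,180,120),(16,255,255),(233,192,25,60)); print(cv2.boundingRect(m))
c=C["side"];a=np.radians(8.1);X=np.array([np.cos(a),np.sin(a),0]);Y=np.array([-np.sin(a),np.cos(a),0]);th=np.linspace(0,6.28,200)[:,None]
for n in C:
  c=C[n];P=np.vstack([np.array([.5724,.1218,.144])+X*e+.05*(np.cos(th)*Y+np.sin(th)*[0,0,1]) for e in(-.01,.01)]);q=P@c["R"].T+c["t"];u=c["fx"]*q[:,0]/q[:,2]+c["cx"];v=c["fy"]*q[:,1]/q[:,2]+c["cy"]
  print(n,u.min(),u.max(),v.min(),v.max())
E
```

```text
clock: 12.18
tool_pos: [0.5698, 0.1229, 0.2654]
tool_rot: [-2.055, -2.376, 0.001]
contact_force: [-0.1, -0.2, -1.1]
gripper_width: 0.0316
grip_force: 0.0
[-0.0038, 0.0062, 0.2411, -0.0002, -0.0001, 0.001] dist 0.0965
(235, 196, 20, 53)
top 225.8894250589832 267.18659312241033 186.3086334858401 203.44380294808545
side 233.94686152023561 254.68429439600263 196.07575202164182 250.61159989089967
```

```bash
python3 -m jog '[[[-0.004,0.006,0.08,0,0,0,0.36],[-0.004,0.006,0.18,0,0,0,0.36],[-0.004,0.006,0.236,0,0,0,0.36],[-0.004,0.006,0.241,0,0,0,0.36],[-0.004,0.006,0.241,0,0,0,0],[-0.004,0.006,0.241,0,0,0,0],[-0.004,0.006,0.241,0,0,0,0],[-0.004,0.006,0.241,0,0,0,0],[-0.004,0.006,0.241,0,0,0,0]]]' 40
```

```text
clock: 13.3
tool_pos: [0.5739, 0.1201, 0.1707]
tool_rot: [2.058, 2.372, 0.004]
contact_force: [0.3, 0.5, 5.5]
gripper_width: 0.01
grip_force: 40.0
```

```bash
python3 -m jog '[[[0,0,-0.01,0,0,0,0],[0,0,-0.021,0,0,0,0],[0,0,-0.021,0,0,0,0],[0,0,-0.021,0,0,0,0]]]'
```

```text
clock: 13.8
tool_pos: [0.5725, 0.1197, 0.1776]
tool_rot: [-2.058, -2.373, 0.001]
contact_force: [0.2, 0.2, -3.1]
gripper_width: 0.0098
grip_force: 40.0
```

```bash
python3 -m jog '[[[0,-0.01,-0.004,0,0,0,0],[0,-0.04,-0.004,0,0,0,0],[0,-0.07,-0.004,0,0,0,0],[0,-0.1,-0.004,0,0,0,0],[0,-0.13,-0.004,0,0,0,0],[0,-0.16,-0.004,0,0,0,0],[0,-0.19,-0.004,0,0,0,0],[0,-0.2,-0.004,0,0,0,0],[0,-0.2,-0.004,0,0,0,0]]]'; python3 - <<'E'
from h import *
from station import manip
a=np.radians(-21.7);X=np.array([np.cos(a),np.sin(a),0]);Y=np.array([-np.sin(a),np.cos(a),0])
c=manip.camera("side");np.savez("side7.npz",**c);s=manip.read_state();t=s["tool_pos"];print(t,s["contact_force"])
m=cv2.inRange(cv2.cvtColor(c["image"],cv2.COLOR_BGR2HSV),(5,180,120),(18,255,255));m[:,:200]=0
for k in sorted(cv2.findContours(m,0,1)[0],key=cv2.contourArea)[-3:]: print(cv2.contourArea(k),cv2.boundingRect(k))
a=np.radians(8.1);X=np.array([np.cos(a),np.sin(a),0]);Y=np.array([-np.sin(a),np.cos(a),0]);th=np.linspace(0,6.28,200)[:,None]
for dz in(-.025,-.029):
  P=np.vstack([t+Y*.002+X*e+[0,0,dz]+.05*(np.cos(th)*Y+np.sin(th)*[0,0,1]) for e in(-.01,.01)]);q=P@c["R"].T+c["t"];u=c["fx"]*q[:,0]/q[:,2]+c["cx"];v=c["fy"]*q[:,1]/q[:,2]+c["cy"]
  print(u.min(),u.max(),v.min(),v.max())
E
python3 g.py .475 .05 .28 0
```

```text
clock: 14.92
tool_pos: [0.4936, 0.1085, 0.1796]
tool_rot: [2.058, 2.373, 0.001]
contact_force: [-0.4, -0.6, -2.3]
gripper_width: 0.0095
grip_force: 40.0
[0.49392525 0.10851692 0.17960737] [ 0.65526656  0.69146739 -2.50050266]
0.5 (297, 200, 2, 2)
95.5 (285, 196, 13, 19)
379.5 (282, 226, 25, 29)
278.9728543541259 295.50027443222456 194.63337250526848 250.07278922051424
278.94031314196906 295.4190067394405 196.4343878478424 251.70899915238536
[-0.1381, -0.0674, -0.251, 0.0002, -0.0001, 0.0451] dist 0.1177
```

```bash
python3 -m jog '[[[0,-0.05,-0.1,0,0,0,0],[-0.06,-0.067,-0.22,0,0,0.02,0],[-0.138,-0.067,-0.25,0,0,0.045,0],[-0.138,-0.067,-0.25,0,0,0.045,0]]]'; python3 g.py .4730 -.2406 .26 -21.7
```

```text
clock: 15.48
tool_pos: [0.4759, 0.0468, 0.28]
tool_rot: [2.227, 2.214, 0.002]
contact_force: [0.1, 0.7, -3.9]
gripper_width: 0.01
grip_force: 40.0
[-0.7185, -0.0029, 0.0499, 0.0006, -0.0002, 0.1186] dist 0.2881
```

```bash
python3 -m jog '[[[-0.12,-0.01,0,0,0,0.02,0],[-0.25,-0.02,0,0,0,0.05,0],[-0.38,-0.02,0,0,0,0.08,0],[-0.5,-0.01,0.02,0,0,0.11,0],[-0.62,-0.003,0.05,0,0,0.119,0],[-0.7,-0.003,0.05,0,0,0.119,0],[-0.718,-0.003,0.05,0,0,0.119,0],[-0.718,-0.003,0.05,0,0,0.119,0]]]'; python3 g.py .4732 -.2408 .1667 -21.7
```

```text
clock: 16.48
tool_pos: [0.4736, -0.2369, 0.2584]
tool_rot: [-2.595, -1.769, 0.002]
contact_force: [0.1, -0.5, -2.1]
gripper_width: 0.0098
grip_force: 40.0
[-0.0094, 0.0032, 0.2293, -0.0006, 0.0001, 0.0015] dist 0.0918
```

```bash
python3 -m jog '[[[-0.009,0,0.08,0,0,0.001,0],[-0.009,0.002,0.18,0,0,0.001,0],[-0.009,0.003,0.229,0,0,0.001,0],[-0.009,0.003,0.229,0,0,0.001,0],[-0.009,0.003,0.229,0,0,0.001,0]]]'; python3 g.py .4732 -.2408 .1667 -21.7; python3 - <<'E'
from h import *
from station import manip
a=np.radians(-21.7);X=np.array([np.cos(a),np.sin(a),0]);Y=np.array([-np.sin(a),np.cos(a),0]);th=np.linspace(0,6.28,200)[:,None]
c=manip.camera("side");np.savez("side8.npz",**c);t=manip.read_state()["tool_pos"];C["side"]=c
h=cv2.cvtColor(cv2.GaussianBlur(c["image"],(3,3),0),cv2.COLOR_BGR2HSV)
print(t)
for dz in(-.025,-.029):
  P=np.vstack([t+Y*.002+X*(e-.003)+[0,0,dz]+.05*(np.cos(th)*Y+np.sin(th)*[0,0,1]) for e in(-.01,.01)]);q=P@c["R"].T+c["t"];u=c["fx"]*q[:,0]/q[:,2]+c["cx"];v=c["fy"]*q[:,1]/q[:,2]+c["cy"]
  print(u.min(),u.max(),v.min(),v.max())
for v in range(118,172): print(v,"".join('O' if 3<p[0]<13 and p[1]>200 and p[2]>110 else 'Y' if 15<p[0]<30 and p[1]>90 else 'R' if (p[0]<6 or p[0]>172) and p[2]<130 else 'w' if p[1]<60 else '.' for p in h[v,300:360]))
E
```

```text
clock: 17.1
tool_pos: [0.4744, -0.2404, 0.1686]
tool_rot: [2.596, 1.768, 0.001]
contact_force: [0.8, -0.5, -2.5]
gripper_width: 0.0098
grip_force: 40.0
[-0.0021, -0.0024, 0.0047, 0.0003, -0.0001, 0.0011] dist 0.0023
[ 0.47454623 -0.24070029  0.16887144]
314.40204987359607 341.9261626253157 124.08497960145264 164.95218330781358
314.2943830163886 341.76047609614477 125.576742803046 166.32038380777516
118 ..................................R.........................
119 ............................................................
120 ............................................................
121 ............................................................
122 ............................................................
123 ............................................................
124 ...............................RRR..........................
125 ..................................R.........................
126 ............................................................
127 ............................................................
128 ............................................
[... 2111 characters left out ...]
............O.....................................
162 ............................................................
163 ............................................................
164 ............................................................
165 ............................................................
166 ............................................................
167 ............................................................
168 ............................................................
169 ............................................................
170 ............................................................
171 ............................................................
```

```bash
python3 - <<'E'
from h import *
a=np.radians(-21.7);X=np.array([np.cos(a),np.sin(a),0]);Y=np.array([-np.sin(a),np.cos(a),0])
for p,t in(((335.06,148.65),(.4664,-.2386,.1658)),((333.7,147.2),(.4745,-.2407,.1688))):
    o,d=ray("side",p);t=np.array(t);k=((t-o)@X-.0135)/(d@X);q=o+d*k;print("lat",(q-t)@Y,"dz",q[2]-t[2], "tool lat vs Q",(t-np.array([.5401,-.2674,0]))@Y)
E
```

```text
lat 0.0015953999056771313 dz -0.027451178926445996 tool lat vs Q -0.0004913179509003981
lat -0.007321975168211855 dz -0.03230316117295151 tool lat vs Q 0.0005524523827961057
```

```bash
python3 -m jog '[[[-0.001,0,0.004,0,0,0.001,0],[-0.001,0.03,0.004,0,0,0.001,0],[-0.001,0.06,0.004,0,0,0.001,0],[-0.001,0.085,0.004,0,0,0.001,0],[-0.001,0.1,0.004,0,0,0.001,0],[-0.001,0.1,0.004,0,0,0.001,0]]]'; python3 g.py .5401 -.2674 .1667 -21.7; python3 - <<'E'
from h import *
from station import manip
c=manip.camera("side");h=cv2.cvtColor(cv2.GaussianBlur(c["image"],(3,3),0),cv2.COLOR_BGR2HSV)
for v in range(126,158): print(v,"".join('Y' if 15<p[0]<30 and p[1]>90 else 'w' if p[1]<80 else '.' for p in h[v,295:345]))
E
```

```text
clock: 17.9
tool_pos: [0.5109, -0.2564, 0.1661]
tool_rot: [2.601, 1.762, -0.001]
contact_force: [-0.2, 0.3, -3.4]
gripper_width: 0.01
grip_force: 40.0
[0.0014, 0.0779, -0.0016, -0.0001, 0.0001, -0.0003] dist 0.0312
126 w..................Y..............................
127 ww................YYY.............................
128 www..............YYYY.............................
129 wwww.............YYYY.............................
130 wwwwww...........YYY..............................
131 wwwwwwww..........YY..............................
132 wwwwwwwww........YY...............................
133 wwwwwwwww.........................................
134 wwwwwwwww.........................................
135 wwwwwwwwww........................................
136 wwwwwwwwww........................................
137 wwwwwwwwww................Y.......................
138 wwwwwwwww...............YYYY......................
139 wwwwwwwww...............YYYY......................
140 wwwwwwww...............YY..Y......................
141 wwwwwww...........................................
142 .
[... 174 characters left out ...]
............YY.Y........................
146 ......................YYYYY.......................
147 ......................YYYY........................
148 ......................YYYY........................
149 .......................YY.........................
150 ..................................................
151 ..................................................
152 ..................................................
153 ..................................................
154 ..................................................
155 ..................................................
156 ..................................................
157 ..................................................
```

```bash
python3 -m jog '[[[0.001,0.02,-0.001,0,0,0,0],[0.001,0.04,-0.001,0,0,0,0],[0.001,0.06,-0.001,0,0,0,0],[0.001,0.072,-0.001,0,0,0,0],[0.001,0.072,-0.001,0,0,0,0]]]'; python3 -m jog '[[[0,0.005,0,0,0,0,0],[0,0.008,0,0,0,0,0],[0,0.008,0,0,0,0,0]]]'
```

```text
clock: 18.58
tool_pos: [0.5378, -0.2666, 0.1665]
tool_rot: [2.601, 1.762, -0.0]
contact_force: [-0.6, -1.1, -2.2]
gripper_width: 0.01
grip_force: 40.0
clock: 18.95
tool_pos: [0.5405, -0.2676, 0.1667]
tool_rot: [2.601, 1.762, 0.0]
contact_force: [-1.1, 0.5, -2.6]
gripper_width: 0.0102
grip_force: 40.0
```

```bash
python3 -m jog '[[[0,0.004,0,0,0,0,0],[0,0.006,0,0,0,0,0],[0,0.006,0,0,0,0,0]]]'; python3 -m jog '[[[0,0.004,0,0,0,0,0],[0,0.006,0,0,0,0,0],[0,0.006,0,0,0,0,0]]]'
```

```text
clock: 19.32
tool_pos: [0.5428, -0.2685, 0.1666]
tool_rot: [2.601, 1.762, 0.0]
contact_force: [-0.7, -0.3, -2.2]
gripper_width: 0.0097
grip_force: 40.0
clock: 19.7
tool_pos: [0.545, -0.2694, 0.1666]
tool_rot: [2.601, 1.762, -0.0]
contact_force: [1.2, 0.4, -2.7]
gripper_width: 0.0096
grip_force: 40.0
```

```bash
python3 -m jog '[[[0,0.003,0,0,0,0,0],[0,0.006,0,0,0,0,0],[0,0.006,0,0,0,0,0]]]'; python3 -m jog '[[[0,0.002,0,0,0,0,0],[0,0.004,0,0,0,0,0],[0,0.004,0,0,0,0,0]]]'
```

```text
clock: 20.08
tool_pos: [0.5453, -0.2696, 0.1661]
tool_rot: [-2.598, -1.759, 0.003]
contact_force: [-6.0, 1.5, 0.3]
gripper_width: 0.01
grip_force: 40.0
clock: 20.45
tool_pos: [0.5453, -0.2697, 0.1657]
tool_rot: [-2.596, -1.757, 0.005]
contact_force: [-9.5, 4.9, 2.1]
gripper_width: 0.0097
grip_force: 40.0
```

```bash
python3 -m jog '[[[0,0,0.004,0,0,0,0],[0,0,0.007,0,0,0,0],[0,0,0.007,0,0,0,0]]]'; python3 -m jog '[[[0,0,0,0,0,0,0.15],[0,0,0,0,0,0,0.25],[0,0,0,0,0,0,0.32],[0,0,0,0,0,0,0.32],[0,0,0,0,0,0,0.32]]]'
```

```text
clock: 20.82
tool_pos: [0.5453, -0.2698, 0.1635]
tool_rot: [-2.596, -1.757, 0.005]
contact_force: [-11.6, 5.6, 7.0]
gripper_width: 0.0096
grip_force: 40.0
clock: 21.45
tool_pos: [0.549, -0.2709, 0.1639]
tool_rot: [2.6, 1.762, 0.0]
contact_force: [-0.1, -0.9, 1.3]
gripper_width: 0.0278
grip_force: 0.0
```

```bash
python3 -m jog '[[[0,0,-0.01,0,0,0,0.32],[0,0,-0.04,0,0,0,0.32],[0,0,-0.12,0,0,0,0.32],[0,0,-0.22,0,0,0,0.32],[0,0,-0.25,0,0,0,0.32],[0,0,-0.25,0,0,0,0.32]]]'; python3 - <<'E'
from h import *
from station import manip
c=manip.camera("side");np.savez("side9.npz",**c)
h=cv2.cvtColor(cv2.GaussianBlur(c["image"],(3,3),0),cv2.COLOR_BGR2HSV); h0=cv2.cvtColor(cv2.GaussianBlur(np.load("side0.npz")["image"],(3,3),0),cv2.COLOR_BGR2HSV)
f=lambda p:'Y' if 15<p[0]<30 and p[1]>90 and p[2]<190 else '#' if p[2]<62 else 'O' if p[0]<14 and p[1]>205 and p[2]>60 else 'w' if p[1]<70 else '.'
for v in range(116,162): print(v,"".join(map(f,h[v,284:326])),"".join(map(f,h0[v,284:326])))
E
```

```text
clock: 22.2
tool_pos: [0.549, -0.2709, 0.2645]
tool_rot: [2.6, 1.762, 0.002]
contact_force: [-0.1, -0.1, 0.1]
gripper_width: 0.0278
grip_force: 0.0
116 w...YYY................................... www.YYY...................................
117 ...w...Y.................................. ...w...Y..................................
118 .....w..Y................................. .....ww.Y.................................
119 .........Y................................ .........Y................................
120 .......ww.Y............................... .......ww.Y...............................
121 ...wwwwwwwY............................... ...wwwwwwwY...............................
122 ..wwwwwwww.Y.............................. ..wwwwwwww.Y..............................
123 .wwwwwwwwwwY.............................. .wwwwwwwwwwY.........######...............
124 wwwwwwwwwwww.............................. wwwwwwwwwww.........##########............
125 wwwwwwwwwwww.............................. wwwwwwwwwwww.......############...........
126 wwwwwwwwwwww.............................. wwwww
[... 2487 characters left out ...]
........................... ...........##############.................
155 .......................................... ............############..................
156 .......................................... ...............#######....................
157 .......................................... ..................##......................
158 .......................................... ..........................................
159 .......................................... ..........................................
160 ww........................................ www.......................................
161 wwwww..................................... wwwww.....................................
```

The orange wheel is on the spindle and the gripper is clear of it. I'll check for a gap at the flange.

```bash
python3 - <<'E'
from h import *
from station import manip
a=np.load("side9.npz")["image"].astype(int);b=np.load("side0.npz")["image"].astype(int)
for v in(130,133,136,139): print(v,"new",a[v,290:304].tolist(),"\n   old",b[v,290:304].tolist())
# predicted left/right outline and spindle length: seated wheel
ang=np.radians(-21.5);X=np.array([np.cos(ang),np.sin(ang),0]);Y=np.array([-np.sin(ang),np.cos(ang),0]);th=np.linspace(0,6.28,400)[:,None]
c=C["side"];tip=np.array([.5016,-.2477,.14])
for g in(0,.004,.008):
    o=tip+X*(.044-g)-[0,0,.004]
    P=np.vstack([o+X*e+.05*(np.cos(th)*Y+np.sin(th)*[0,0,1]) for e in(-.01,.01)]+[(o-X*.01)[None],tip[None]]);q=P@c["R"].T+c["t"];u=c["fx"]*q[:,0]/q[:,2]+c["cx"];v=c["fy"]*q[:,1]/q[:,2]+c["cy"]
    print(g,u[:-2].min(),u[:-2].max(),v[:-2].min(),v[:-2].max(),"hub",u[-2],v[-2],"tip",u[-1],v[-1])
E
```

```text
130 new [[222, 221, 216], [222, 221, 217], [221, 220, 215], [215, 217, 215], [191, 201, 216], [137, 168, 214], [80, 144, 213], [56, 139, 213], [59, 142, 214], [64, 146, 216], [60, 145, 215], [63, 142, 211], [55, 126, 198], [45, 103, 180]] 
   old [[222, 220, 216], [223, 221, 216], [222, 221, 218], [220, 222, 216], [215, 220, 216], [198, 205, 199], [151, 158, 157], [86, 95, 95], [45, 51, 58], [45, 52, 59], [42, 51, 56], [43, 51, 60], [41, 47, 55], [41, 48, 56]]
133 new [[203, 213, 213], [208, 216, 215], [204, 212, 215], [170, 186, 215], [108, 148, 214], [63, 132, 214], [55, 133, 215], [58, 136, 215], [59, 136, 214], [56, 137, 213], [57, 132, 204], [49, 113, 186], [40, 94, 173], [36, 88, 167]] 
   old [[202, 211, 213], [207, 216, 215], [213, 220, 216], [214, 218, 214], [191, 193, 188], [135, 137, 135], [68, 71, 73], [41, 44, 52], [43, 50, 58], [49, 55, 60], [43, 50, 59], [36, 48, 54], [34, 41, 50], [33, 42, 49]]
136 new [[167, 178, 184], [161, 175, 191], [133, 157, 204], [86, 134, 211], [56, 123, 214], [54, 128, 214], [58, 130, 214], [58, 131, 215], [56, 128, 211], [51, 118, 198], [43,
[... 501 characters left out ...]
66]] 
   old [[129, 139, 146], [129, 141, 146], [115, 123, 129], [78, 88, 94], [41, 47, 56], [38, 43, 52], [37, 41, 52], [39, 43, 51], [36, 45, 54], [37, 47, 54], [30, 36, 49], [26, 31, 47], [24, 32, 45], [25, 29, 42]]
0 289.1288142677348 316.7175031308523 119.53862815078168 159.02318865463013 hub 306.465836092403 140.55596402091044 tip 317.6924444074429 142.86376204570675
0.004 290.4158089075834 317.99089501312926 119.93577720529714 159.48150298998326 hub 307.7561402002566 140.9874456162808 tip 317.6924444074429 142.86376204570675
0.008 291.70748039236116 319.2686936740051 120.33434928900171 159.94142629229992 hub 309.0510329457241 141.42046166594463 tip 317.6924444074429 142.86376204570675
```

```bash
python3 - <<'E'
from h import *
a=cv2.GaussianBlur(np.load("side9.npz")["image"],(3,3),0);b=cv2.GaussianBlur(np.load("side0.npz")["image"],(3,3),0)
d=(cv2.absdiff(a,b).max(2)>45).astype(np.uint8)
n,_,s,c=cv2.connectedComponentsWithStats(d)
for q in s[1:]:
    if q[4]>25: print(q.tolist())
hs=lambda i:cv2.cvtColor(i,cv2.COLOR_BGR2HSV)
for nm,lo,hi,bx in(("blue",(105,120,60),(125,255,255),(210,230,50,75)),("cap",(0,0,170),(180,50,255),(275,212,40,30)),("bar",(3,130,120),(9,200,255),(300,222,50,50)),("mandrel",(0,0,0),(180,255,70),(218,150,28,50))):
    for i in(a,b):
        x,y,w,h=bx;m=cv2.moments(cv2.inRange(hs(i)[y:y+h,x:x+w],lo,hi),True);print(nm,m["m00"],round(m["m10"]/max(1,m["m00"]),2),round(m["m01"]/max(1,m["m00"]),2))
E
```

```text
[293, 0, 34, 6, 156]
[545, 0, 15, 37, 365]
[269, 8, 79, 85, 3112]
[529, 43, 31, 156, 1415]
[291, 120, 27, 40, 670]
[317, 135, 186, 86, 2872]
[284, 146, 7, 7, 35]
[543, 148, 13, 47, 203]
[235, 196, 19, 45, 522]
[315, 197, 155, 223, 10865]
[510, 225, 8, 10, 36]
[244, 251, 7, 12, 71]
[201, 294, 33, 76, 1859]
blue 693.0 18.11 35.68
blue 709.0 17.95 36.84
cap 343.0 19.36 13.17
cap 344.0 19.34 13.15
bar 102.0 25.1 33.16
bar 110.0 26.95 31.87
mandrel 0.0 0.0 0.0
mandrel 0.0 0.0 0.0
```

```bash
python3 -c "
from station import manip
print(manip.finish_job())"
```

```text
the job is handed in; nothing more can be done
None
```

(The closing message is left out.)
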